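# Stand the slipped chopping boards back up against the dish drainer

## Robot

A 6-joint arm with a two-finger parallel gripper is mounted at the origin on the work surface. World frame = base frame: x ahead of the robot, y to its left, z up, the work surface at z = 0. Lengths are in m, angles in rad, forces in N, time in s.
With the tool pointing down it reaches from about 0.4 to 0.825 m from the base axis. Payload 7 kg.
Tool frame: the origin (TCP) lies at the very end of the fingers, on their centre line; the grasp point (between the pads) lies 19 mm behind it; z points along the fingers, y is the line along which they close (so a half turn about z gives the same grasp; the last joint's range is limited). The gripper opens to 88 mm and grips with 3 to 60 N. Pads are 19 mm wide; open, the fingers measure 130 mm over their backs; the gripper's body (78 mm by 193 mm) begins 47 mm behind the grasp point.
Start: joints at [-0.919, 0.359, 0.012, 0, -1.224, -0.288], TCP at [0.24, -0.631, 0.227] pointing down, gripper open.
Joint ranges: [-3.07, 3.07], [-1.43, 2.12], [-1.02, 1.25], [-3.03, 1.67], [-3.05, -0], [-3.03, 3.03]. Speed limits (rad/s): [2.39, 2.39, 3.01, 3.14, 3.14, 3.14].

## Interface

Orientations are given as [roll, pitch, yaw] about the fixed x, y, z axes, in that order (R = Rz(yaw) Ry(pitch) Rx(roll)).
In Python, from station import * gives the robot as it stands.
- The arm moves only by the tool servo_tool, never from a script. Its argument "moves" is a list of rows, each an object of numbers: "jaw": the opening, from 0 (shut) to 1 (fully open); "dx", "dy", "dz": the shift along the world's x, y, z in m; "roll": the turn about the world's z in degrees. A call has exactly 10 rows; each row shifts and turns the commanded pose from where the row before left it; what a row does not reach is not made up. A row lasts 1/8 s, in which the tool goes at most 62.5 mm and 10.7 degrees, less where a joint would pass 70% of its speed; a pose out of reach is approached as far as the arm can. A call with a gripper value outside its range is refused whole. The fingers move at their own pace and stop on an object; "newtons" is the grip in N (left out, the last holds). Time passes only in rows, so rows that do not move let the fingers close, or fill a call up. It gives the time, the measured TCP pose, the force, the opening and the grip force at its end, in the units of the state.
- get_state(): the state, without advancing time (a new reading comes with each control period).
- grab_frame(name): name is "scene" or "top" or "wrist"; returns (picture, depth): 420x560x3 uint8, red, green, blue; 420x560 float32, m along the optical axis (not along the pixel's ray), 0 where there is no reading.
- calibration(name): a dict with "intrinsics" (3x3 intrinsics, pixels), "R" (3x3) and "t" (3): a world point X has camera coordinates R X + t. Camera axes: x right, y down, z forward; pixel columns grow to the right and rows downward; lengths in m; the calibration is good to about 2 mm. A picture is of the moment at which its call begins: read the wrist's pose just before it. calibration takes no time and is no camera call; for the wrist camera it gives the pose at the moment of the call.
- job_done(): hands the job in; it is judged then, once.
The state is a dict: "t": time; "q": joint angles; "qd": joint speeds; "joint_efforts": joint torques, N m; "eef_pos": TCP position; "ee_rot": TCP orientation; "force": force on the tool from outside, world axes, zero at the start; "moment": the same for the moment, N m; "width": finger opening in m; "gripper_force": force on a finger pad.
Only numpy, scipy, OpenCV 4.12 (cv2) and the standard library are available. Lean on these libraries where they do the work, as an engineer would, in place of code of your own. Each camera call takes 0.05 s, during which the arm holds its last target. There are 200 camera calls.

## Task

The two wooden chopping boards left to dry against the dish drainer have slipped down and lean far over. Stand both back up: push each one in at the bottom with the fingertips until it stands steep against the drainer's rim, only a little off upright and about square to the drainer, its lower edge still on the worktop. Only push: do not pick a board up or let it fall flat, leave everything else where it stands, and take the hand away at the end.

Things in the scene. Friction and masses are not known exactly. Their poses are not given: they have to be found in the camera images.
- drainer: grey plastic dish drainer, a tub 300 deep, 440 long (y), rim 150 high, crockery in it to 215 high, fixed. Its -x side is the long side facing the robot; origin: on the worktop, below the middle of that side's rim (outer edge); the tub fills x 0 to 300. Both boards lean on that rim side by side, in either order, lower edges parallel to it, middles about 110 either side of its middle.
- drainer_rim (a point): middle of the rim's outer edge on the robot's side of the drainer, 150 straight above the drainer's origin. A board's lower edge lies 150 mm x tan(lean from vertical) out from below it: 140 at first. Pushed in low over the worktop (up to about 15 N), a board slides on worktop and rim, gets steeper, and stays as left.
- large_board: larger wooden chopping board with grip slot and juice groove, 200 wide, 300 long, 18 thick, about 0.65 kg. Origin: middle of its lower edge, underside, on the worktop at first. z: up the board; y: along the lower edge; -x: out of its robot-facing upper face (it fills x -18 to 0). Starts with z leaning 0.75 rad from vertical, towards the drainer; loose, held by friction (0.6). 
- small_board: smaller wooden chopping board, no slot, small dark hanging hole in a top corner, 150 wide, 250 long, 18 thick, about 0.42 kg. Origin: middle of its lower edge, underside, on the worktop at first. z: up the board; y: along the lower edge; -x: out of its robot-facing upper face (it fills x -18 to 0). Starts with z leaning 0.75 rad from vertical, towards the drainer; loose, held by friction (0.6). 
- tumbler_a: clear glass tumbler, 72 wide, 105 high, standing near the left end of the boards; loose. Origin: centre of its underside, z up.
- tumbler_b: a second, equal glass tumbler, 72 wide, 105 high; loose. Origin: centre of its underside, z up.
- mug: blue ceramic mug, 82 wide, 95 high, its handle to its own +y; loose. Origin: centre of its underside, z up.
- soap: green plastic washing-up bottle, 62 wide, 210 high; loose. Origin: centre of its underside, z up.
- mill: dark wooden pepper mill, 58 wide, 162 high; loose. Origin: centre of its underside, z up.
- jar: amber glass jar with a steel lid, 76 wide, 100 high; loose. Origin: centre of its underside, z up.
Things that resemble listed ones, but are neither listed nor needed, are in the scene too. What is shaped like the small_board but turquoise is not meant.

How it is judged:
At the end, for the whole second after the job is handed in: Both boards stand still on the worktop, on the robot's side of the drainer, leaning on its rim (or upright beside it): less than 0.40 rad (23 degrees) off upright, lower edge within 12 mm of the worktop and within 85 mm of the rim's line, within 0.26 rad (15 degrees) of square to the drainer (angle between each of large_board, small_board's own z axis and vertical below 0.4 rad and (contact force between large_board and drainer above 0.05 N or angle between large_board's own z axis and vertical below 0.12 rad) and x of large_board in the frame of drainer between -0.085 and 0.005 m and height (world z) of each of large_board, small_board below 0.012 m and angle between the y axis of each of large_board, small_board and the y axis of drainer, either way round below 0.26 rad and linear speed of each of large_board, small_board below 0.02 m/s and (contact force between small_board and drainer above 0.05 N or angle between small_board's own z axis and vertical below 0.12 rad) and x of small_board in the frame of drainer between -0.085 and 0.005 m); the robot touches nothing.
It fails at once if the large board was lifted: its lower edge rose more than 30 mm off the worktop (height (world z) of large_board above 0.03 m).
It fails at once if the large board fell down flat (angle between large_board's own z axis and vertical above 1.3 rad).
It fails at once if the small board was lifted: its lower edge rose more than 30 mm off the worktop (height (world z) of small_board above 0.03 m).
It fails at once if the small board fell down flat (angle between small_board's own z axis and vertical above 1.3 rad).
It fails at once if a tumbler, the mug, the washing-up bottle, the mill or the jar was knocked over or shifted more than 30 mm (distance of any of tumbler_a, tumbler_b, mug, soap, mill, jar from where it was at the start of the episode above 0.03 m or angle between any of tumbler_a, tumbler_b, mug, soap, mill, jar's own z axis and vertical above 0.35 rad).
It also fails if it takes over 54 s, if anything falls off the work surface, if the arm or the gripper's body presses on something with over 40 N, if the wrist force passes 120 N, or if a joint passes its speed limit or range.

## Working session

There is one attempt and no reset: what is moved stays moved. The work goes in short steps, Python scripts to look and compute and a tool call to move; the robot and the scene stay as the last step left them, time stands still between calls to the robot, and variables do not carry over. Pictures are saved under pics/ and viewed, at most 10 in all, crops included, and the job is handed in when it is done.

Besides the shell and the picture viewer there is one more tool, called after ">>>" in YAML: its name, and indented under it one key for each argument. servo_tool: Moves the arm, as the interface text tells. Its arguments: {"type":"object","properties":{"moves":{"type":"array","items":{"type":"object","properties":{"jaw":{"type":"number"},"dx":{"type":"number"},"dy":{"type":"number"},"dz":{"type":"number"},"roll":{"type":"number"}}}},"newtons":{"type":"number"}},"required":["moves"]}

```bash
mkdir -p pics; cat > h.py <<'E'
from station import *
import numpy as np, cv2
def cloud(n):
    p,d=grab_frame(n); c=calibration(n); K=c["intrinsics"]; v,u=np.mgrid[:420,:560]
    P=np.stack([(u-K[0][2])/K[0][0]*d,(v-K[1][2])/K[1][1]*d,d],-1)
    X=(P-np.array(c["t"]))@np.array(c["R"]); X[d==0]=np.nan
    return p,X
E
python3 - <<'E'
from h import *
a,X=cloud("top"); b,Y=cloud("scene")
np.savez("c.npz",a=a,X=X,b=b,Y=Y)
for n,i in(("top",a),("scene",b)): cv2.imwrite(f"pics/{n}0.png",cv2.resize(i[:,:,::-1],(800,600)))
s=get_state(); print(s["t"],s["eef_pos"],s["ee_rot"],s["width"])
E
```

```text
0.1 [ 0.23998829 -0.63042973  0.22571366] [ 3.14009655e+00 -1.26580305e-04 -2.77794331e+00] 0.08761325198260804
```

View pics/top0.png

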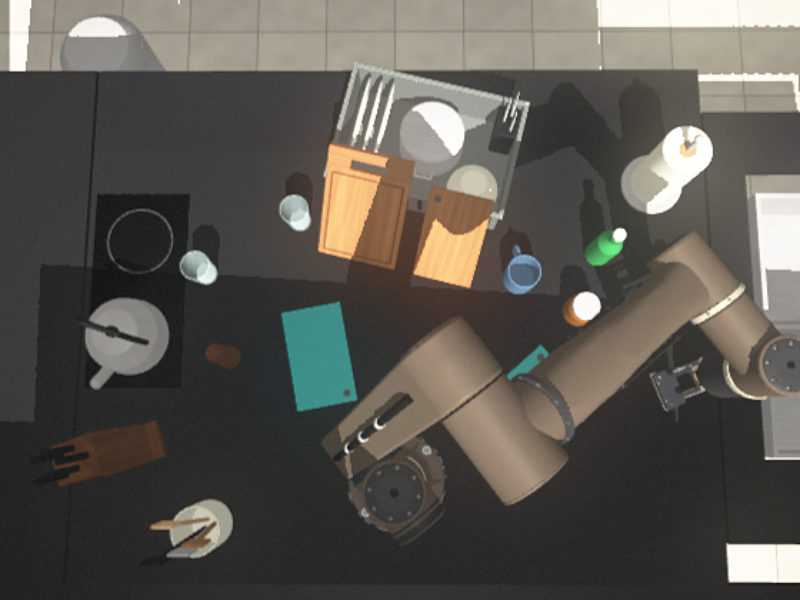

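View pics/scene0.png

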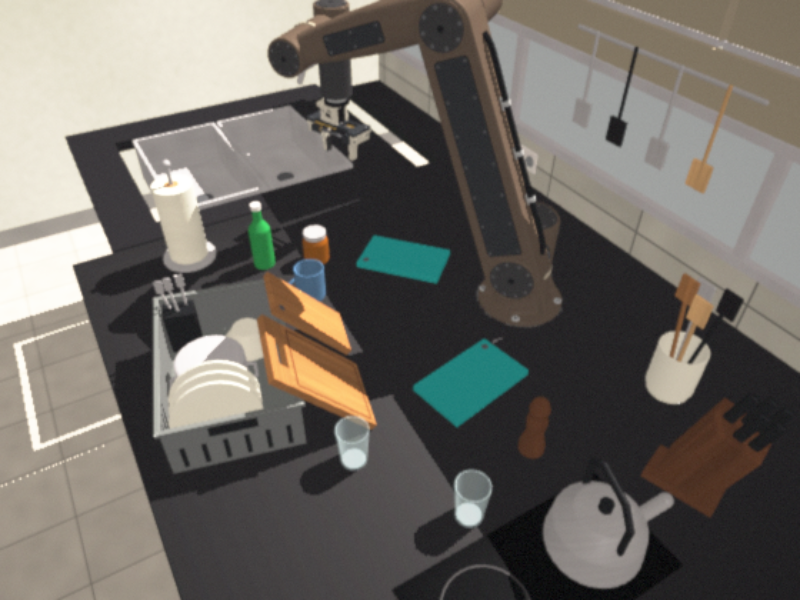

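The top view shows the large board at (365,205), left, and the small board at (455,237), right. Tumbler_a is at (295,212) and the mug at (522,273), near the small board's lower corner. The turquoise boards are decoys.

```bash
cat >> h.py <<'E'
def boards(a,X,ym=None):
    hsv=cv2.cvtColor(a,cv2.COLOR_RGB2HSV); m=((hsv[...,0]<24)&(hsv[...,0]>5)&(hsv[...,1]>90)&(hsv[...,2]>50)).astype(np.uint8)
    m[:90]=0; m[215:]=0; m[:,:215]=0; m[:,350:]=0
    m=cv2.morphologyEx(m,cv2.MORPH_OPEN,np.ones((3,3)))
    n,l,st,ce=cv2.connectedComponentsWithStats(m,connectivity=4)
    for k in range(1,n):
        if st[k,4]<150: continue
        P=X[cv2.erode((l==k).astype(np.uint8),np.ones((3,3)))>0]; P=P[np.isfinite(P).all(1)]
        c=np.median(P,0); P=P[np.linalg.norm(P-c,axis=1)<.25]; nn=np.linalg.svd(P-P.mean(0),full_matrices=False)[2][2]; nn*=np.sign(nn[2])
        r=np.abs((P-P.mean(0))@nn); nn=np.linalg.svd(P[r<.006]-P[r<.006].mean(0),full_matrices=False)[2][2]; nn*=np.sign(nn[2])
        e=np.cross(nn,[0,0,1]); e/=np.linalg.norm(e); up=np.cross(nn,e); up*=np.sign(up[2])
        q=P[r<.008]; a_=q@e; b_=q@up; n0=np.median(q@nn)
        low=[e*s+up*b_.min()+nn*n0 for s in(a_.min(),a_.max())]
        hi=[e*s+up*b_.max()+nn*n0 for s in(a_.min(),a_.max())]
        print(st[k],"lean",np.round(np.arccos(up[2]),3),"w,h",np.round([np.ptp(a_),np.ptp(b_)],3),"n",np.round(nn,3),"\n low",np.round(low,3).tolist(),"hi",np.round(hi,3).tolist())
E
python3 - <<'E'
from h import *
z=np.load("c.npz"); boards(z["a"],z["X"])
a,X=z["a"],z["X"]
def obj(n,r0,r1,c0,c1):
    Q=X[r0:r1,c0:c1].reshape(-1,3); Q=Q[(Q[:,2]>.04)&(Q[:,2]<.25)]
    print(n,np.round([*Q.min(0),*Q.max(0)],3))
obj("tumA",133,165,192,220);obj("mug",168,210,350,382);obj("tumB",172,202,122,155);obj("jar",200,230,392,423);obj("soap",158,188,408,442)
# rim top corner guesses px
for u,v in((359,66),(528,101),(500,218),(332,143)):
    u=int(u*.7);v=int(v*.7); Q=X[v-3:v+4,u-3:u+4].reshape(-1,3); Q=Q[(Q[:,2]>.13)&(Q[:,2]<.165)]; print(np.round(np.median(Q,0),3),len(Q))
E
```

```text
[ 223  100  122  102 7650] lean 0.737 w,h [0.394 0.314] n [-0.719  0.178  0.672] 
 low [[0.471, -0.183, 0.004], [0.566, 0.2, 0.004]] hi [[0.676, -0.233, 0.236], [0.771, 0.149, 0.236]]
tumA [0.618 0.213 0.04  0.689 0.282 0.119]
mug [ 0.46  -0.353  0.04   0.572 -0.272  0.107]
tumB [0.478 0.447 0.04  0.549 0.519 0.114]
jar [ 0.379 -0.492  0.04   0.452 -0.421  0.114]
soap [ 0.53  -0.542  0.041  0.592 -0.479  0.219]
[1.    0.089 0.152] 39
[ 0.906 -0.317  0.152] 12
[ 0.625 -0.248  0.15 ] 25
[0.812 0.145 0.15 ] 8
```

```bash
python3 - <<'E'
from h import *
z=np.load("c.npz"); a,X,b,Y=[z[k] for k in "aXbY"]
i=cv2.resize(a[220:310,430:560],(520,360))[:,:,::-1]; j=cv2.resize(b[60:130,180:280],(514,360))[:,:,::-1]
w,_=grab_frame("wrist"); 
k=cv2.resize(w[:,:,::-1],(400,240)); top=np.hstack([i[:,:260*2][:, :400] if 0 else cv2.resize(i,(400,277)),cv2.resize(j,(400,277))])
cv2.imwrite("pics/g.png",np.vstack([top,np.hstack([k,k])]))
c=calibration("wrist"); R=np.array(c["R"]); cam=-R.T@np.array(c["t"]); print("cam",cam,"axis",R[2])
yaw=-2.778; T=np.array([.24,-.63,.226]); ex=np.array([np.cos(yaw),np.sin(yaw),0]); ey=np.array([np.sin(yaw),-np.cos(yaw),0])
print("cam in tool",(cam-T)@ex,(cam-T)@ey,cam[2]-T[2])
for W in(X,Y):
    Q=W.reshape(-1,3)-T; Q=Q[np.isfinite(Q).all(1)]; Q=Q[np.linalg.norm(Q[:,:2],axis=1)<.15]
    for lo in np.arange(-.01,.2,.02):
        q=Q[(Q[:,2]>lo)&(Q[:,2]<lo+.02)]
        if len(q)>3: print(round(lo,2),len(q),np.round([np.min(q@ex),np.max(q@ex),np.min(q@ey),np.max(q@ey)],3))
    print()
E
```

```text
cam [ 0.16911095 -0.65819439  0.38347053] axis [ 0.26500492  0.10290327 -0.95874048]
cam in tool 0.07628158743536187 -0.001140609656093502 0.15747052587081475
0.05 7 [-0.032  0.041  0.085  0.087]
0.07 112 [-0.036  0.041 -0.057  0.091]
0.09 321 [-0.036  0.041 -0.053  0.096]
0.11 240 [-0.035  0.042  0.003  0.096]
0.15 11 [-0.035  0.01   0.009  0.035]
0.17 8 [-0.036  0.013  0.009  0.037]
0.19 72 [-0.043  0.043 -0.004  0.046]

-0.01 22 [-0.014  0.017 -0.047  0.063]
0.01 47 [-0.018  0.012 -0.055  0.071]
0.03 49 [-0.016  0.01  -0.061  0.071]
0.05 41 [-0.039  0.038 -0.078  0.096]
0.07 171 [-0.049  0.041 -0.095  0.099]
0.09 305 [-0.044  0.038 -0.096  0.108]
0.11 94 [-0.043  0.032 -0.063  0.087]
0.13 70 [-0.027  0.023 -0.043  0.024]
0.15 76 [-0.041  0.016 -0.045  0.041]
0.17 67 [-0.04   0.033 -0.031  0.047]
0.19 103 [-0.049  0.026 -0.027  0.055]
```

View pics/g.png

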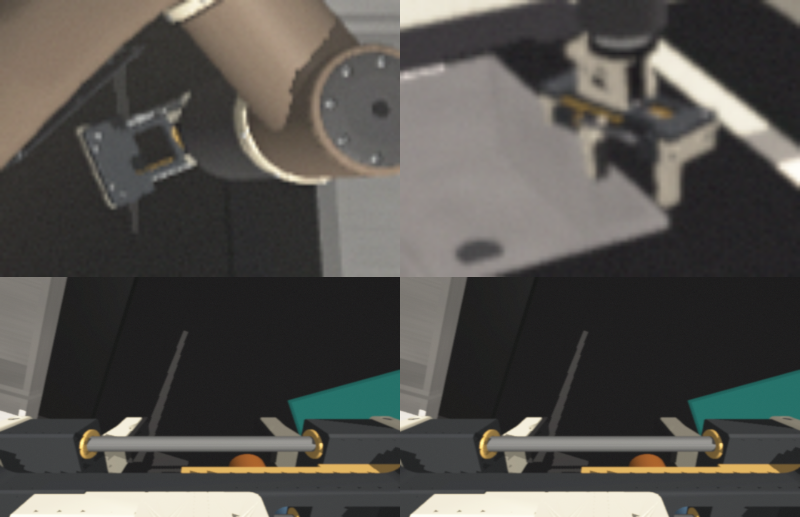

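>>> servo_tool:
  moves:
    - {"jaw": 1, "dx": 0.02, "dy": 0.05, "roll": -7}
    - {"dx": 0.02, "dy": 0.05, "roll": -7}
    - {"dx": 0.02, "dy": 0.05, "roll": -7}
    - {"dx": 0.02, "dy": 0.05, "roll": -7}
    - {"dx": 0.02, "dy": 0.05, "roll": -6.7}
    - {"dx": 0.02, "dy": 0.05}
    - {"dx": 0.02, "dy": 0.05}
    - {"dx": 0.02, "dy": 0.05}
    - {"dx": 0.02, "dy": 0.05}
    - {"dx": 0.02, "dy": 0.05}

```text
$.moves[0]: bad value
```

>>> servo_tool:
  moves:
    - {"jaw": 1, "dx": 0.02, "dy": 0.05, "dz": 0, "roll": -7}
    - {"jaw": 1, "dx": 0.02, "dy": 0.05, "dz": 0, "roll": -7}
    - {"jaw": 1, "dx": 0.02, "dy": 0.05, "dz": 0, "roll": -7}
    - {"jaw": 1, "dx": 0.02, "dy": 0.05, "dz": 0, "roll": -7}
    - {"jaw": 1, "dx": 0.02, "dy": 0.05, "dz": 0, "roll": -6.7}
    - {"jaw": 1, "dx": 0.02, "dy": 0.05, "dz": 0, "roll": 0}
    - {"jaw": 1, "dx": 0.02, "dy": 0.05, "dz": 0, "roll": 0}
    - {"jaw": 1, "dx": 0.02, "dy": 0.05, "dz": 0, "roll": 0}
    - {"jaw": 1, "dx": 0.02, "dy": 0.05, "dz": 0, "roll": 0}
    - {"jaw": 1, "dx": 0.02, "dy": 0.05, "dz": 0, "roll": 0}

```text
t: 1.4
eef_pos: [0.4404, -0.1291, 0.2267]
ee_rot: [3.141, 0.0, 2.9]
force: [1.4, -1.0, 0.3]
width: 0.0876
gripper_force: 0.0
```

>>> servo_tool:
  moves:
    - {"jaw": 1, "dx": 0.003, "dy": 0.015, "dz": 0, "roll": 0}
    - {"jaw": 1, "dx": 0, "dy": 0.014, "dz": -0.04, "roll": 0}
    - {"jaw": 1, "dx": 0, "dy": 0, "dz": -0.04, "roll": 0}
    - {"jaw": 1, "dx": 0, "dy": 0, "dz": -0.04, "roll": 0}
    - {"jaw": 1, "dx": 0, "dy": 0, "dz": -0.04, "roll": 0}
    - {"jaw": 1, "dx": 0, "dy": 0, "dz": -0.03, "roll": 0}
    - {"jaw": 1, "dx": 0, "dy": 0, "dz": -0.015, "roll": 0}
    - {"jaw": 1, "dx": 0, "dy": 0, "dz": -0.01, "roll": 0}
    - {"jaw": 1, "dx": 0, "dy": 0, "dz": -0.005, "roll": 0}
    - {"jaw": 1, "dx": 0, "dy": 0, "dz": 0, "roll": 0}

```text
t: 2.65
eef_pos: [0.4432, -0.1019, 0.0067]
ee_rot: [-3.142, 0.0, 2.9]
force: [-0.1, -0.2, 0.1]
width: 0.0876
gripper_force: 0.0
```

>>> servo_tool:
  moves:
    - {"jaw": 1, "dx": 0.0097, "dy": -0.0024, "dz": -0.001, "roll": 0}
    - {"jaw": 1, "dx": 0.0097, "dy": -0.0024, "dz": 0, "roll": 0}
    - {"jaw": 1, "dx": 0.0097, "dy": -0.0024, "dz": 0, "roll": 0}
    - {"jaw": 1, "dx": 0.0097, "dy": -0.0024, "dz": 0, "roll": 0}
    - {"jaw": 1, "dx": 0.0097, "dy": -0.0024, "dz": 0, "roll": 0}
    - {"jaw": 1, "dx": 0.0097, "dy": -0.0024, "dz": 0, "roll": 0}
    - {"jaw": 1, "dx": 0.0097, "dy": -0.0024, "dz": 0, "roll": 0}
    - {"jaw": 1, "dx": 0.0097, "dy": -0.0024, "dz": 0, "roll": 0}
    - {"jaw": 1, "dx": 0.0097, "dy": -0.0024, "dz": 0, "roll": 0}
    - {"jaw": 1, "dx": 0.0097, "dy": -0.0024, "dz": 0, "roll": 0}

```text
t: 3.9
eef_pos: [0.5401, -0.126, 0.0052]
ee_rot: [-3.141, -0.001, 2.899]
force: [-4.5, 0.9, -1.5]
width: 0.0871
gripper_force: 2.0
```

>>> servo_tool:
  moves:
    - {"jaw": 1, "dx": 0.0049, "dy": -0.0012, "dz": 0, "roll": 0}
    - {"jaw": 1, "dx": 0.0049, "dy": -0.0012, "dz": 0, "roll": 0}
    - {"jaw": 1, "dx": 0.0049, "dy": -0.0012, "dz": 0, "roll": 0}
    - {"jaw": 1, "dx": 0.0049, "dy": -0.0012, "dz": 0, "roll": 0}
    - {"jaw": 1, "dx": 0.0049, "dy": -0.0012, "dz": 0, "roll": 0}
    - {"jaw": 1, "dx": 0, "dy": 0, "dz": 0, "roll": 0}
    - {"jaw": 1, "dx": 0, "dy": 0, "dz": 0, "roll": 0}
    - {"jaw": 1, "dx": 0, "dy": 0, "dz": 0, "roll": 0}
    - {"jaw": 1, "dx": 0, "dy": 0, "dz": 0, "roll": 0}
    - {"jaw": 1, "dx": 0, "dy": 0, "dz": 0, "roll": 0}

```text
t: 5.15
eef_pos: [0.5586, -0.1306, 0.0056]
ee_rot: [-3.141, -0.009, 2.899]
force: [-28.1, 16.3, 19.3]
width: 0.0877
gripper_force: 17.9
```

```bash
python3 - <<'E'
from h import *
b,Y=cloud("scene"); cv2.imwrite("pics/s1.png",cv2.resize(b[120:345,90:390][:,:,::-1],(800,600)))
E
```

```text
(no output)
```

View pics/s1.png

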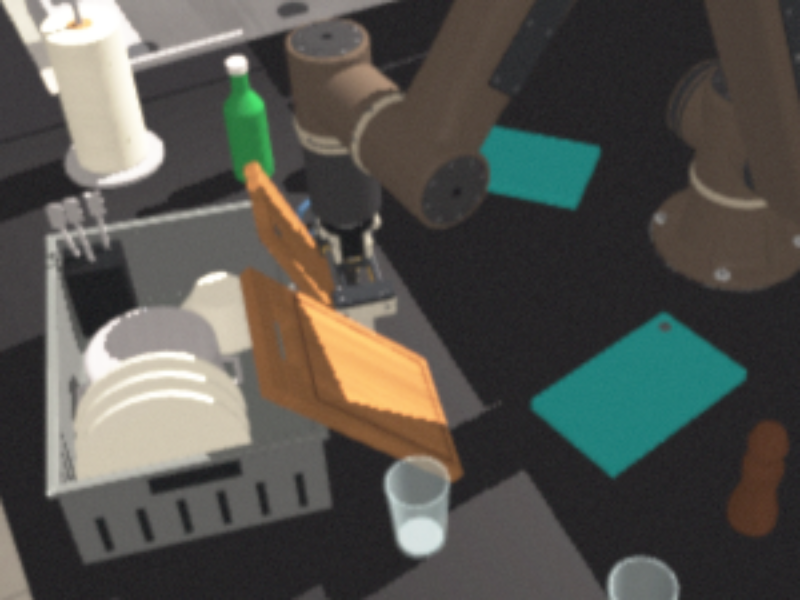

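The scene shows the small board much steeper, with the gripper body now against its face at (345,290). The force is rising, so I'll back off and measure.

>>> servo_tool:
  moves:
    - {"jaw": 1, "dx": -0.0049, "dy": 0.0012, "dz": 0, "roll": 0}
    - {"jaw": 1, "dx": -0.0097, "dy": 0.0024, "dz": 0, "roll": 0}
    - {"jaw": 1, "dx": -0.0194, "dy": 0.0048, "dz": 0, "roll": 0}
    - {"jaw": 1, "dx": -0.0194, "dy": 0.0048, "dz": 0, "roll": 0}
    - {"jaw": 1, "dx": -0.0194, "dy": 0.0048, "dz": 0.03, "roll": 0}
    - {"jaw": 1, "dx": -0.0194, "dy": 0.0048, "dz": 0.05, "roll": 0}
    - {"jaw": 1, "dx": 0, "dy": 0.02, "dz": 0.05, "roll": 0}
    - {"jaw": 1, "dx": 0, "dy": 0.03, "dz": 0.05, "roll": 0}
    - {"jaw": 1, "dx": 0, "dy": 0.03, "dz": 0, "roll": 0}
    - {"jaw": 1, "dx": 0, "dy": 0, "dz": 0, "roll": 0}

```text
t: 6.45
eef_pos: [0.4741, -0.0273, 0.1873]
ee_rot: [3.139, 0.005, 2.902]
force: [0.9, 0.2, -0.4]
width: 0.0876
gripper_force: 0.0
```

```bash
python3 - <<'E'
from h import *
print(get_state()["eef_pos"])
O=np.array([.668,-.042]);ax=np.array([.971,-.24]);ay=np.array([.24,.971])
for cam in("top","scene"):
    a,X=cloud(cam); np.savez(cam+"1.npz",a=a,X=X)
    cv2.imwrite(f"pics/{cam}2.png",cv2.resize(a[:,:,::-1],(800,600)))
    hsv=cv2.cvtColor(a,cv2.COLOR_RGB2HSV); m=(hsv[...,0]<24)&(hsv[...,0]>5)&(hsv[...,1]>90)&(hsv[...,2]>50)
    D=np.stack([(X[...,:2]-O)@ax,(X[...,:2]-O)@ay,X[...,2]],-1)
    for n,y0,y1 in(("small",-.2,-.02),("large",.0,.22)):
        P=D[m&(D[...,1]>y0)&(D[...,1]<y1)&(abs(D[...,0]+.03)<.19)&(D[...,2]>0)]
        # plane x=a+b z+c y robust
        w=np.ones(len(P),bool)
        if len(P)<30: print(cam,n,len(P)); continue
        A=np.c_[np.ones(len(P)),P[:,2],P[:,1]]
        for _ in range(15):
            k=np.linalg.lstsq(A[w],P[w,0],rcond=None)[0]; r=abs(A@k-P[:,0]); w=r<max(.006,np.median(r))
        q=P[w]; print(cam,n,len(P),w.sum(),"x0,lean,skew",np.round([k[0],np.arctan(k[1]),np.arctan(k[2])],3),"min/max",np.round([q.min(0),q.max(0)],3).tolist())
E
```

```text
[ 0.47409028 -0.02725195  0.18733925]
top small 1937 1744 x0,lean,skew [-0.08   0.39   0.003] min/max [[-0.077, -0.188, 0.002], [0.024, -0.038, 0.252]]
top large 2801 2107 x0,lean,skew [-0.165  0.752  0.002] min/max [[-0.124, 0.01, 0.038], [0.059, 0.21, 0.237]]
scene small 872 680 x0,lean,skew [-0.079  0.396  0.011] min/max [[-0.079, -0.194, 0.0], [0.024, -0.028, 0.239]]
scene large 3116 2667 x0,lean,skew [-0.163  0.756  0.004] min/max [[-0.156, 0.01, 0.001], [0.057, 0.219, 0.234]]
```

View pics/top2.png

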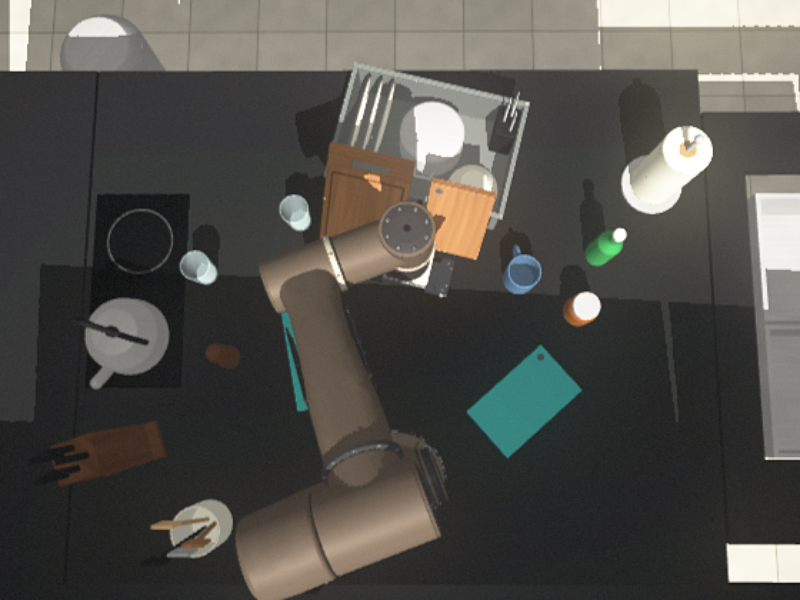

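>>> servo_tool:
  moves:
    - {"jaw": 1, "dx": 0.004, "dy": -0.03, "dz": 0, "roll": 0}
    - {"jaw": 1, "dx": 0.004, "dy": -0.03, "dz": 0, "roll": 0}
    - {"jaw": 1, "dx": 0.004, "dy": -0.025, "dz": -0.03, "roll": 0}
    - {"jaw": 1, "dx": 0, "dy": 0, "dz": -0.05, "roll": 0}
    - {"jaw": 1, "dx": 0, "dy": 0, "dz": -0.05, "roll": 0}
    - {"jaw": 1, "dx": 0.01, "dy": -0.0025, "dz": -0.03, "roll": 0}
    - {"jaw": 1, "dx": 0.015, "dy": -0.0037, "dz": -0.015, "roll": 0}
    - {"jaw": 1, "dx": 0.015, "dy": -0.0037, "dz": -0.006, "roll": 0}
    - {"jaw": 1, "dx": 0.015, "dy": -0.0037, "dz": 0, "roll": 0}
    - {"jaw": 1, "dx": 0.006, "dy": -0.0015, "dz": 0, "roll": 0}

```text
t: 7.8
eef_pos: [0.5471, -0.1296, 0.0052]
ee_rot: [3.141, 0.002, 2.899]
force: [-0.3, -0.1, 0.0]
width: 0.0873
gripper_force: 0.0
```

>>> servo_tool:
  moves:
    - {"jaw": 1, "dx": 0.0029, "dy": -0.0007, "dz": 0, "roll": 0}
    - {"jaw": 1, "dx": 0.002, "dy": -0.0005, "dz": 0.001, "roll": 0}
    - {"jaw": 1, "dx": 0.002, "dy": -0.0005, "dz": 0.002, "roll": 0}
    - {"jaw": 1, "dx": 0.002, "dy": -0.0005, "dz": 0.002, "roll": 0}
    - {"jaw": 1, "dx": 0.002, "dy": -0.0005, "dz": 0.002, "roll": 0}
    - {"jaw": 1, "dx": 0.002, "dy": -0.0005, "dz": 0.002, "roll": 0}
    - {"jaw": 1, "dx": 0.001, "dy": -0.0002, "dz": 0.0015, "roll": 0}
    - {"jaw": 1, "dx": 0.001, "dy": -0.0002, "dz": 0.0015, "roll": 0}
    - {"jaw": 1, "dx": 0.001, "dy": -0.0002, "dz": 0.0015, "roll": 0}
    - {"jaw": 1, "dx": 0.001, "dy": -0.0002, "dz": 0.0015, "roll": 0}

```text
t: 9.05
eef_pos: [0.5624, -0.1331, 0.0196]
ee_rot: [-3.142, -0.0, 2.9]
force: [0.9, -0.1, 0.3]
width: 0.0875
gripper_force: 0.0
```

>>> servo_tool:
  moves:
    - {"jaw": 1, "dx": 0.0015, "dy": -0.0004, "dz": 0.001, "roll": 0}
    - {"jaw": 1, "dx": 0.0015, "dy": -0.0004, "dz": 0.001, "roll": 0}
    - {"jaw": 1, "dx": 0.0015, "dy": -0.0004, "dz": 0.001, "roll": 0}
    - {"jaw": 1, "dx": 0.0015, "dy": -0.0004, "dz": 0.001, "roll": 0}
    - {"jaw": 1, "dx": 0.0015, "dy": -0.0004, "dz": 0.001, "roll": 0}
    - {"jaw": 1, "dx": 0, "dy": 0, "dz": 0, "roll": 0}
    - {"jaw": 1, "dx": 0, "dy": 0, "dz": 0, "roll": 0}
    - {"jaw": 1, "dx": 0, "dy": 0, "dz": 0, "roll": 0}
    - {"jaw": 1, "dx": 0, "dy": 0, "dz": 0, "roll": 0}
    - {"jaw": 1, "dx": 0, "dy": 0, "dz": 0, "roll": 0}

```text
t: 10.3
eef_pos: [0.5652, -0.1348, 0.0226]
ee_rot: [-3.14, -0.008, 2.899]
force: [-9.5, 3.5, -2.5]
width: 0.0875
gripper_force: 4.1
```

```bash
cat > m.py <<'E'
from h import *
import sys
O=np.array([.668,-.042]);ax=np.array([.971,-.24]);ay=np.array([.24,.971])
s=get_state(); print(s["t"],(s["eef_pos"][:2]-O)@np.c_[ax,ay],s["eef_pos"][2],np.round(s["force"],1))
for cam in("top","scene"):
    a,X=cloud(cam)
    hsv=cv2.cvtColor(a,cv2.COLOR_RGB2HSV); m=(hsv[...,0]<24)&(hsv[...,0]>5)&(hsv[...,1]>90)&(hsv[...,2]>50)
    D=np.stack([(X[...,:2]-O)@ax,(X[...,:2]-O)@ay,X[...,2]],-1)
    if len(sys.argv)>1: cv2.imwrite(f"pics/{cam}{sys.argv[1]}.png",cv2.resize((a[120:345,90:390] if cam=="scene" else a)[:,:,::-1],(800,600)))
    for n,y0,y1 in(("small",-.2,-.02),("large",.0,.22)):
        P=D[m&(D[...,1]>y0)&(D[...,1]<y1)&(abs(D[...,0]+.03)<.19)&(D[...,2]>0)]
        if len(P)<30: print(cam,n,len(P)); continue
        w=np.ones(len(P),bool); A=np.c_[np.ones(len(P)),P[:,2],P[:,1]]
        for _ in range(15):
            k=np.linalg.lstsq(A[w],P[w,0],rcond=None)[0]; r=abs(A@k-P[:,0]); w=r<max(.006,np.median(r))
        q=P[w]; ym=-.11 if n=="small" else .11
        print(cam,n,len(P),w.sum(),"xface0,lean,skew",np.round([k[0]+k[2]*ym,np.arctan(k[1]),np.arctan(k[2])],3),"min/max",np.round([q.min(0),q.max(0)],3).tolist())
E
python3 m.py
```

```text
10.3 [-0.07753759 -0.11474613] 0.02257817395439417 [-9.5  3.5 -2.5]
top small 228 162 xface0,lean,skew [-0.078  0.381  0.005] min/max [[-0.07, -0.188, 0.021], [0.023, -0.039, 0.249]]
top large 2053 1459 xface0,lean,skew [-0.165  0.754  0.001] min/max [[-0.153, 0.009, 0.011], [0.058, 0.21, 0.237]]
scene small 727 542 xface0,lean,skew [-0.079  0.39   0.015] min/max [[-0.07, -0.184, 0.019], [0.025, -0.022, 0.241]]
scene large 3110 2663 xface0,lean,skew [-0.163  0.756  0.002] min/max [[-0.157, 0.01, 0.001], [0.057, 0.219, 0.233]]
```

>>> servo_tool:
  moves:
    - {"jaw": 1, "dx": 0.001, "dy": -0.0003, "dz": 0.0015, "roll": 0}
    - {"jaw": 1, "dx": 0.001, "dy": -0.0003, "dz": 0.0015, "roll": 0}
    - {"jaw": 1, "dx": 0.001, "dy": -0.0003, "dz": 0.0015, "roll": 0}
    - {"jaw": 1, "dx": 0.001, "dy": -0.0003, "dz": 0.0015, "roll": 0}
    - {"jaw": 1, "dx": 0.001, "dy": -0.0003, "dz": 0.0015, "roll": 0}
    - {"jaw": 1, "dx": 0.001, "dy": -0.0003, "dz": 0.0015, "roll": 0}
    - {"jaw": 1, "dx": 0, "dy": 0, "dz": 0, "roll": 0}
    - {"jaw": 1, "dx": 0, "dy": 0, "dz": 0, "roll": 0}
    - {"jaw": 1, "dx": 0, "dy": 0, "dz": 0, "roll": 0}
    - {"jaw": 1, "dx": 0, "dy": 0, "dz": 0, "roll": 0}

```text
t: 11.65
eef_pos: [0.5698, -0.1368, 0.031]
ee_rot: [-3.14, -0.011, 2.898]
force: [-11.5, 2.5, -3.6]
width: 0.0875
gripper_force: 5.2
```

```bash
python3 m.py | grep -v large
```

```text
11.65 [-0.07264841 -0.11562645] 0.03097043467347561 [-11.5   2.5  -3.6]
top small 185 119 xface0,lean,skew [-0.073  0.354  0.01 ] min/max [[-0.063, -0.188, 0.022], [0.021, -0.041, 0.247]]
scene small 678 488 xface0,lean,skew [-0.073  0.359  0.021] min/max [[-0.068, -0.184, 0.012], [0.023, -0.026, 0.242]]
```

>>> servo_tool:
  moves:
    - {"jaw": 1, "dx": 0.001, "dy": -0.0003, "dz": 0.0014, "roll": 0}
    - {"jaw": 1, "dx": 0.001, "dy": -0.0003, "dz": 0.0014, "roll": 0}
    - {"jaw": 1, "dx": 0.001, "dy": -0.0003, "dz": 0.0014, "roll": 0}
    - {"jaw": 1, "dx": 0.001, "dy": -0.0003, "dz": 0.0014, "roll": 0}
    - {"jaw": 1, "dx": 0.001, "dy": -0.0003, "dz": 0.0014, "roll": 0}
    - {"jaw": 1, "dx": 0.001, "dy": -0.0003, "dz": 0.0014, "roll": 0}
    - {"jaw": 1, "dx": 0.001, "dy": -0.0003, "dz": 0.0014, "roll": 0}
    - {"jaw": 1, "dx": 0, "dy": 0, "dz": 0, "roll": 0}
    - {"jaw": 1, "dx": 0, "dy": 0, "dz": 0, "roll": 0}
    - {"jaw": 1, "dx": 0, "dy": 0, "dz": 0, "roll": 0}

```text
t: 13.0
eef_pos: [0.5759, -0.1388, 0.0402]
ee_rot: [-3.139, -0.013, 2.898]
force: [-12.4, 3.1, -3.9]
width: 0.0878
gripper_force: 5.7
```

```bash
python3 m.py 3| grep -v large
```

```text
13.0 [-0.06617701 -0.11611071] 0.04017685016710275 [-12.4   3.1  -3.9]
top small 127 63 xface0,lean,skew [-0.024 -0.122 -0.568] min/max [[-0.062, -0.188, 0.02], [0.008, -0.072, 0.478]]
scene small 603 420 xface0,lean,skew [-0.063  0.301  0.02 ] min/max [[-0.06, -0.185, 0.008], [0.019, -0.023, 0.248]]
```

View pics/scene3.png

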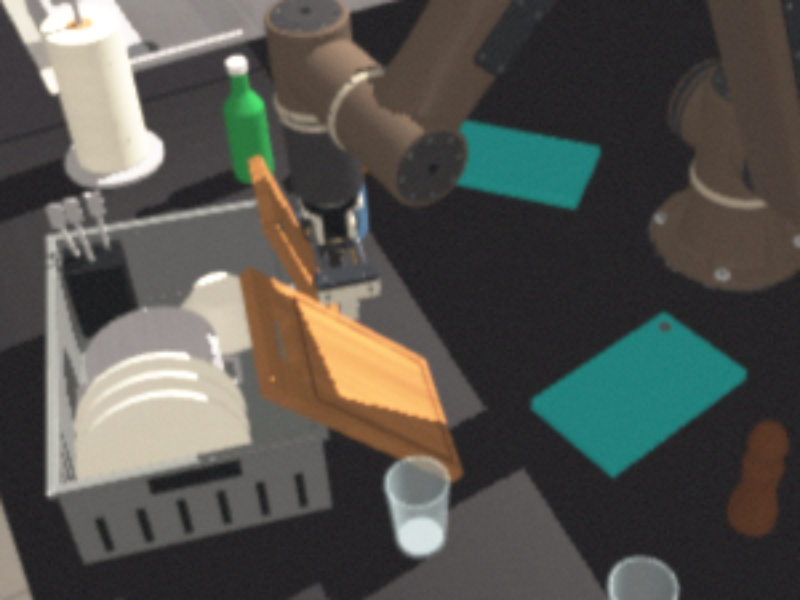

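The small board now leans about 0.30 rad, with its foot on the worktop. I'll retreat and line up on the large board.

>>> servo_tool:
  moves:
    - {"jaw": 1, "dx": -0.005, "dy": 0.0012, "dz": 0, "roll": 0}
    - {"jaw": 1, "dx": -0.02, "dy": 0.005, "dz": 0, "roll": 0}
    - {"jaw": 1, "dx": -0.04, "dy": 0.01, "dz": 0, "roll": 0}
    - {"jaw": 1, "dx": -0.04, "dy": 0.01, "dz": 0, "roll": 0}
    - {"jaw": 1, "dx": -0.031, "dy": 0.008, "dz": 0, "roll": 0}
    - {"jaw": 1, "dx": 0.013, "dy": 0.053, "dz": 0, "roll": 0}
    - {"jaw": 1, "dx": 0.013, "dy": 0.053, "dz": 0, "roll": 0}
    - {"jaw": 1, "dx": 0.013, "dy": 0.053, "dz": -0.01, "roll": 0}
    - {"jaw": 1, "dx": 0.013, "dy": 0.053, "dz": -0.015, "roll": 0}
    - {"jaw": 1, "dx": 0, "dy": 0, "dz": -0.01, "roll": 0}

```text
t: 14.35
eef_pos: [0.5012, 0.1112, 0.0085]
ee_rot: [3.139, 0.003, 2.904]
force: [-0.4, -0.8, 0.4]
width: 0.0875
gripper_force: 0.0
```

```bash
python3 m.py
```

```text
14.35 [-0.19874209  0.10874955] 0.00849297244480485 [-0.4 -0.8  0.4]
top small 1921 1746 xface0,lean,skew [-0.062  0.287  0.   ] min/max [[-0.062, -0.188, 0.001], [0.017, -0.038, 0.258]]
top large 3455 2612 xface0,lean,skew [-0.166  0.755  0.002] min/max [[-0.151, 0.009, 0.015], [0.058, 0.21, 0.237]]
scene small 683 499 xface0,lean,skew [-0.062  0.296  0.018] min/max [[-0.061, -0.189, 0.002], [0.019, -0.029, 0.248]]
scene large 3133 2663 xface0,lean,skew [-0.163  0.756  0.003] min/max [[-0.157, 0.01, 0.003], [0.057, 0.219, 0.232]]
```

>>> servo_tool:
  moves:
    - {"jaw": 1, "dx": 0.0092, "dy": -0.0023, "dz": -0.003, "roll": 0}
    - {"jaw": 1, "dx": 0.0092, "dy": -0.0023, "dz": 0, "roll": 0}
    - {"jaw": 1, "dx": 0.0092, "dy": -0.0023, "dz": 0, "roll": 0}
    - {"jaw": 1, "dx": 0.0092, "dy": -0.0023, "dz": 0, "roll": 0}
    - {"jaw": 1, "dx": 0.0092, "dy": -0.0023, "dz": 0, "roll": 0}
    - {"jaw": 1, "dx": 0.0092, "dy": -0.0023, "dz": 0, "roll": 0}
    - {"jaw": 1, "dx": 0.0092, "dy": -0.0023, "dz": 0, "roll": 0}
    - {"jaw": 1, "dx": 0.0092, "dy": -0.0023, "dz": 0, "roll": 0}
    - {"jaw": 1, "dx": 0.0092, "dy": -0.0023, "dz": 0, "roll": 0}
    - {"jaw": 1, "dx": 0.0092, "dy": -0.0023, "dz": 0, "roll": 0}

```text
t: 15.7
eef_pos: [0.5882, 0.0829, 0.0037]
ee_rot: [-3.139, -0.005, 2.898]
force: [-6.5, 1.8, -3.0]
width: 0.0875
gripper_force: 2.9
```

```bash
python3 m.py|grep -v small
```

```text
15.7 [-0.10745409  0.1021491 ] 0.003715593667787436 [-6.5  1.8 -3. ]
top large 1970 1602 xface0,lean,skew [-0.104  0.512 -0.   ] min/max [[-0.092, 0.008, 0.012], [0.055, 0.209, 0.28]]
scene large 2239 1761 xface0,lean,skew [-0.102  0.51   0.006] min/max [[-0.094, 0.009, 0.015], [0.054, 0.219, 0.273]]
```

>>> servo_tool:
  moves:
    - {"jaw": 1, "dx": 0.003, "dy": -0.0007, "dz": 0, "roll": 0}
    - {"jaw": 1, "dx": 0.003, "dy": -0.0007, "dz": 0.001, "roll": 0}
    - {"jaw": 1, "dx": 0.003, "dy": -0.0007, "dz": 0.002, "roll": 0}
    - {"jaw": 1, "dx": 0.003, "dy": -0.0007, "dz": 0.003, "roll": 0}
    - {"jaw": 1, "dx": 0.002, "dy": -0.0005, "dz": 0.003, "roll": 0}
    - {"jaw": 1, "dx": 0.001, "dy": -0.0003, "dz": 0.0015, "roll": 0}
    - {"jaw": 1, "dx": 0.001, "dy": -0.0003, "dz": 0.0015, "roll": 0}
    - {"jaw": 1, "dx": 0.001, "dy": -0.0003, "dz": 0.0015, "roll": 0}
    - {"jaw": 1, "dx": 0.001, "dy": -0.0003, "dz": 0.0015, "roll": 0}
    - {"jaw": 1, "dx": 0.001, "dy": -0.0003, "dz": 0.0015, "roll": 0}

```text
t: 17.05
eef_pos: [0.6072, 0.0788, 0.0209]
ee_rot: [-3.14, -0.004, 2.899]
force: [-7.6, 1.9, -2.5]
width: 0.0878
gripper_force: 3.0
```

```bash
python3 m.py|grep -v small
```

```text
17.05 [-0.08804495  0.10272267] 0.02086075307971598 [-7.6  1.9 -2.5]
top large 1489 1211 xface0,lean,skew [-0.091  0.452  0.005] min/max [[-0.077, 0.008, 0.028], [0.05, 0.209, 0.286]]
scene large 1965 1529 xface0,lean,skew [-0.091  0.456  0.009] min/max [[-0.087, 0.012, 0.005], [0.05, 0.219, 0.28]]
```

>>> servo_tool:
  moves:
    - {"jaw": 1, "dx": 0.0015, "dy": -0.0004, "dz": 0.001, "roll": 0}
    - {"jaw": 1, "dx": 0.0015, "dy": -0.0004, "dz": 0.001, "roll": 0}
    - {"jaw": 1, "dx": 0.0015, "dy": -0.0004, "dz": 0.001, "roll": 0}
    - {"jaw": 1, "dx": 0.0015, "dy": -0.0004, "dz": 0.001, "roll": 0}
    - {"jaw": 1, "dx": 0.0015, "dy": -0.0004, "dz": 0.001, "roll": 0}
    - {"jaw": 1, "dx": 0.001, "dy": -0.0003, "dz": 0.0014, "roll": 0}
    - {"jaw": 1, "dx": 0.001, "dy": -0.0003, "dz": 0.0014, "roll": 0}
    - {"jaw": 1, "dx": 0.001, "dy": -0.0003, "dz": 0.0014, "roll": 0}
    - {"jaw": 1, "dx": 0.001, "dy": -0.0003, "dz": 0.0014, "roll": 0}
    - {"jaw": 1, "dx": 0.001, "dy": -0.0003, "dz": 0.0014, "roll": 0}

```text
t: 18.4
eef_pos: [0.6167, 0.0752, 0.0316]
ee_rot: [-3.138, -0.009, 2.899]
force: [-17.6, 5.9, -1.6]
width: 0.0875
gripper_force: 2.0
```

```bash
python3 m.py|grep -v small
```

```text
18.4 [-0.07796612  0.10150213] 0.03164918682764907 [-17.6   5.9  -1.6]
top large 1238 980 xface0,lean,skew [-0.085  0.42   0.005] min/max [[-0.08, 0.008, 0.008], [0.048, 0.209, 0.291]]
scene large 1833 1379 xface0,lean,skew [-0.085  0.426  0.009] min/max [[-0.082, 0.011, 0.003], [0.047, 0.218, 0.283]]
```

>>> servo_tool:
  moves:
    - {"jaw": 1, "dx": -0.01, "dy": 0.0025, "dz": 0, "roll": 0}
    - {"jaw": 1, "dx": -0.02, "dy": 0.005, "dz": 0, "roll": 0}
    - {"jaw": 1, "dx": 0, "dy": 0, "dz": -0.02, "roll": 0}
    - {"jaw": 1, "dx": 0, "dy": 0, "dz": -0.007, "roll": 0}
    - {"jaw": 1, "dx": 0.008, "dy": -0.002, "dz": 0, "roll": 0}
    - {"jaw": 1, "dx": 0.003, "dy": -0.0007, "dz": 0.001, "roll": 0}
    - {"jaw": 1, "dx": 0.0015, "dy": -0.0004, "dz": 0.0015, "roll": 0}
    - {"jaw": 1, "dx": 0.0015, "dy": -0.0004, "dz": 0.0015, "roll": 0}
    - {"jaw": 1, "dx": 0.0015, "dy": -0.0004, "dz": 0.0015, "roll": 0}
    - {"jaw": 1, "dx": 0.0015, "dy": -0.0004, "dz": 0.0015, "roll": 0}

```text
t: 19.75
eef_pos: [0.6092, 0.0791, 0.014]
ee_rot: [-3.142, -0.0, 2.9]
force: [-0.7, 0.7, 0.2]
width: 0.0879
gripper_force: 0.7
```

```bash
python3 m.py|grep -v small
```

```text
19.75 [-0.0861632   0.10344834] 0.01398184573220716 [-0.7  0.7  0.2]
top large 1518 1227 xface0,lean,skew [-0.086  0.423  0.003] min/max [[-0.077, 0.008, 0.026], [0.047, 0.209, 0.291]]
scene large 1889 1455 xface0,lean,skew [-0.085  0.425  0.009] min/max [[-0.079, 0.013, 0.012], [0.047, 0.218, 0.285]]
```

>>> servo_tool:
  moves:
    - {"jaw": 1, "dx": 0.0015, "dy": -0.0004, "dz": 0, "roll": 0}
    - {"jaw": 1, "dx": 0.0012, "dy": -0.0003, "dz": 0.001, "roll": 0}
    - {"jaw": 1, "dx": 0.0012, "dy": -0.0003, "dz": 0.001, "roll": 0}
    - {"jaw": 1, "dx": 0.0012, "dy": -0.0003, "dz": 0.001, "roll": 0}
    - {"jaw": 1, "dx": 0.0012, "dy": -0.0003, "dz": 0.001, "roll": 0}
    - {"jaw": 1, "dx": 0.0012, "dy": -0.0003, "dz": 0.001, "roll": 0}
    - {"jaw": 1, "dx": 0.0012, "dy": -0.0003, "dz": 0.001, "roll": 0}
    - {"jaw": 1, "dx": 0.0012, "dy": -0.0003, "dz": 0.001, "roll": 0}
    - {"jaw": 1, "dx": 0.0012, "dy": -0.0003, "dz": 0.001, "roll": 0}
    - {"jaw": 1, "dx": 0.0012, "dy": -0.0003, "dz": 0.001, "roll": 0}

```text
t: 21.1
eef_pos: [0.6128, 0.0751, 0.0193]
ee_rot: [-3.135, -0.014, 2.899]
force: [-24.6, 7.8, -1.1]
width: 0.0877
gripper_force: 0.0
```

```bash
python3 m.py|grep -v small
```

```text
21.1 [-0.08172773  0.10044512] 0.019295093803613883 [-24.6   7.8  -1.1]
top large 1316 1052 xface0,lean,skew [-0.081  0.398  0.006] min/max [[-0.076, 0.008, 0.01], [0.046, 0.209, 0.294]]
scene large 1820 1368 xface0,lean,skew [-0.081  0.402  0.011] min/max [[-0.076, 0.01, 0.009], [0.046, 0.218, 0.286]]
```

>>> servo_tool:
  moves:
    - {"jaw": 1, "dx": 0, "dy": 0, "dz": 0.002, "roll": 0}
    - {"jaw": 1, "dx": 0, "dy": 0, "dz": 0.002, "roll": 0}
    - {"jaw": 1, "dx": 0, "dy": 0, "dz": 0.002, "roll": 0}
    - {"jaw": 1, "dx": 0.0005, "dy": -0.0001, "dz": 0.0015, "roll": 0}
    - {"jaw": 1, "dx": 0.0005, "dy": -0.0001, "dz": 0.0015, "roll": 0}
    - {"jaw": 1, "dx": 0.0005, "dy": -0.0001, "dz": 0.0015, "roll": 0}
    - {"jaw": 1, "dx": 0.0005, "dy": -0.0001, "dz": 0.0015, "roll": 0}
    - {"jaw": 1, "dx": 0.0005, "dy": -0.0001, "dz": 0.0015, "roll": 0}
    - {"jaw": 1, "dx": 0.0005, "dy": -0.0001, "dz": 0.0015, "roll": 0}
    - {"jaw": 1, "dx": 0.0005, "dy": -0.0001, "dz": 0.0015, "roll": 0}

```text
t: 22.45
eef_pos: [0.6209, 0.0747, 0.0376]
ee_rot: [-3.138, -0.007, 2.899]
force: [-10.9, 2.0, -0.2]
width: 0.0876
gripper_force: 0.0
```

```bash
python3 m.py|grep -v small
```

```text
22.45 [-0.07369709  0.10200045] 0.03757684898917607 [-10.9   2.   -0.2]
top large 1112 867 xface0,lean,skew [-0.081  0.396  0.007] min/max [[-0.076, 0.007, 0.009], [0.046, 0.209, 0.293]]
scene large 1760 1325 xface0,lean,skew [-0.081  0.402  0.011] min/max [[-0.077, 0.009, 0.008], [0.046, 0.217, 0.286]]
```

>>> servo_tool:
  moves:
    - {"jaw": 1, "dx": -0.01, "dy": 0.0025, "dz": 0, "roll": 0}
    - {"jaw": 1, "dx": -0.02, "dy": 0.005, "dz": -0.005, "roll": 0}
    - {"jaw": 1, "dx": 0, "dy": 0, "dz": -0.02, "roll": 0}
    - {"jaw": 1, "dx": 0, "dy": 0, "dz": -0.009, "roll": 0}
    - {"jaw": 1, "dx": 0.009, "dy": -0.0023, "dz": 0, "roll": 0}
    - {"jaw": 1, "dx": 0.002, "dy": -0.0005, "dz": 0.001, "roll": 0}
    - {"jaw": 1, "dx": 0.001, "dy": -0.0002, "dz": 0.0015, "roll": 0}
    - {"jaw": 1, "dx": 0.001, "dy": -0.0002, "dz": 0.0015, "roll": 0}
    - {"jaw": 1, "dx": 0.001, "dy": -0.0002, "dz": 0.0015, "roll": 0}
    - {"jaw": 1, "dx": 0.001, "dy": -0.0002, "dz": 0.0015, "roll": 0}

```text
t: 23.8
eef_pos: [0.6102, 0.0792, 0.0126]
ee_rot: [3.141, 0.0, 2.9]
force: [-0.7, -0.4, -0.5]
width: 0.0875
gripper_force: 0.0
```

>>> servo_tool:
  moves:
    - {"jaw": 1, "dx": 0.001, "dy": -0.0002, "dz": 0.0015, "roll": 0}
    - {"jaw": 1, "dx": 0.001, "dy": -0.0002, "dz": 0.0015, "roll": 0}
    - {"jaw": 1, "dx": 0.001, "dy": -0.0002, "dz": 0.0015, "roll": 0}
    - {"jaw": 1, "dx": 0.001, "dy": -0.0002, "dz": 0.0015, "roll": 0}
    - {"jaw": 1, "dx": 0.001, "dy": -0.0002, "dz": 0.0015, "roll": 0}
    - {"jaw": 1, "dx": 0.0012, "dy": -0.0003, "dz": 0.0015, "roll": 0}
    - {"jaw": 1, "dx": 0.0012, "dy": -0.0003, "dz": 0.0015, "roll": 0}
    - {"jaw": 1, "dx": 0.0012, "dy": -0.0003, "dz": 0.0015, "roll": 0}
    - {"jaw": 1, "dx": 0.0012, "dy": -0.0003, "dz": 0.0015, "roll": 0}
    - {"jaw": 1, "dx": 0.0012, "dy": -0.0003, "dz": 0.0015, "roll": 0}

```text
t: 25.05
eef_pos: [0.6162, 0.0761, 0.0255]
ee_rot: [-3.138, -0.008, 2.899]
force: [-15.5, 6.1, -0.6]
width: 0.0872
gripper_force: 0.0
```

```bash
python3 m.py|grep -v small
```

```text
25.05 [-0.07863722  0.10227827] 0.02547218809196643 [-15.5   6.1  -0.6]
top large 1271 1019 xface0,lean,skew [-0.081  0.398  0.005] min/max [[-0.078, 0.008, 0.016], [0.045, 0.209, 0.293]]
scene large 1792 1354 xface0,lean,skew [-0.081  0.402  0.01 ] min/max [[-0.076, 0.008, 0.004], [0.046, 0.218, 0.287]]
```

>>> servo_tool:
  moves:
    - {"jaw": 1, "dx": 0.001, "dy": -0.0003, "dz": 0.001, "roll": 0}
    - {"jaw": 1, "dx": 0.001, "dy": -0.0003, "dz": 0.001, "roll": 0}
    - {"jaw": 1, "dx": 0.001, "dy": -0.0003, "dz": 0.001, "roll": 0}
    - {"jaw": 1, "dx": 0.001, "dy": -0.0003, "dz": 0.001, "roll": 0}
    - {"jaw": 1, "dx": 0.0007, "dy": -0.0002, "dz": 0.001, "roll": 0}
    - {"jaw": 1, "dx": 0.0007, "dy": -0.0002, "dz": 0.001, "roll": 0}
    - {"jaw": 1, "dx": 0.0007, "dy": -0.0002, "dz": 0.001, "roll": 0}
    - {"jaw": 1, "dx": 0.0007, "dy": -0.0002, "dz": 0.001, "roll": 0}
    - {"jaw": 1, "dx": 0.0007, "dy": -0.0002, "dz": 0.001, "roll": 0}
    - {"jaw": 1, "dx": 0.0007, "dy": -0.0002, "dz": 0.001, "roll": 0}

```text
t: 26.4
eef_pos: [0.6182, 0.0733, 0.0328]
ee_rot: [-3.134, -0.019, 2.899]
force: [-31.1, 10.7, -0.6]
width: 0.0872
gripper_force: 0.0
```

```bash
python3 m.py|grep -v small
```

```text
26.4 [-0.07601291  0.10004292] 0.03282272708218151 [-31.1  10.7  -0.6]
top large 1123 889 xface0,lean,skew [-0.082  0.399  0.002] min/max [[-0.077, 0.007, 0.008], [0.046, 0.209, 0.292]]
scene large 1781 1326 xface0,lean,skew [-0.08  0.4   0.01] min/max [[-0.08, 0.01, 0.0], [0.045, 0.217, 0.288]]
```

>>> servo_tool:
  moves:
    - {"jaw": 1, "dx": -0.01, "dy": 0.0025, "dz": 0, "roll": 0}
    - {"jaw": 1, "dx": -0.02, "dy": 0.006, "dz": -0.005, "roll": 0}
    - {"jaw": 1, "dx": 0, "dy": 0, "dz": -0.016, "roll": 0}
    - {"jaw": 1, "dx": 0, "dy": 0, "dz": -0.009, "roll": 0}
    - {"jaw": 1, "dx": 0.007, "dy": -0.0018, "dz": 0, "roll": 0}
    - {"jaw": 1, "dx": 0.002, "dy": -0.0005, "dz": 0, "roll": 0}
    - {"jaw": 1, "dx": 0, "dy": 0, "dz": 0, "roll": 0}
    - {"jaw": 1, "dx": 0, "dy": 0, "dz": 0, "roll": 0}
    - {"jaw": 1, "dx": 0, "dy": 0, "dz": 0, "roll": 0}
    - {"jaw": 1, "dx": 0, "dy": 0, "dz": 0, "roll": 0}

```text
t: 27.75
eef_pos: [0.6084, 0.0805, 0.0075]
ee_rot: [3.142, 0.0, 2.9]
force: [0.2, 0.9, -0.3]
width: 0.0876
gripper_force: 0.0
```

>>> servo_tool:
  moves:
    - {"jaw": 1, "dx": 0, "dy": 0, "dz": -0.004, "roll": 0}
    - {"jaw": 1, "dx": 0.001, "dy": -0.0002, "dz": 0, "roll": 0}
    - {"jaw": 1, "dx": 0.001, "dy": -0.0002, "dz": 0.0005, "roll": 0}
    - {"jaw": 1, "dx": 0.001, "dy": -0.0002, "dz": 0.0005, "roll": 0}
    - {"jaw": 1, "dx": 0.001, "dy": -0.0002, "dz": 0.0007, "roll": 0}
    - {"jaw": 1, "dx": 0.001, "dy": -0.0002, "dz": 0.0007, "roll": 0}
    - {"jaw": 1, "dx": 0.001, "dy": -0.0002, "dz": 0.0007, "roll": 0}
    - {"jaw": 1, "dx": 0.001, "dy": -0.0002, "dz": 0.0007, "roll": 0}
    - {"jaw": 1, "dx": 0.001, "dy": -0.0002, "dz": 0.0007, "roll": 0}
    - {"jaw": 1, "dx": 0.001, "dy": -0.0002, "dz": 0.0007, "roll": 0}

```text
t: 29.0
eef_pos: [0.6109, 0.0779, 0.0057]
ee_rot: [-3.137, -0.011, 2.899]
force: [-15.7, 4.7, -1.6]
width: 0.0872
gripper_force: 0.0
```

```bash
python3 m.py|grep -v small
```

```text
29.0 [-0.08425141  0.10266256] 0.005730466383905269 [-15.7   4.7  -1.6]
top large 1449 1182 xface0,lean,skew [-0.075  0.366 -0.001] min/max [[-0.071, 0.007, 0.006], [0.042, 0.208, 0.296]]
scene large 1760 1323 xface0,lean,skew [-0.075  0.372  0.01 ] min/max [[-0.071, 0.011, 0.008], [0.042, 0.217, 0.289]]
```

>>> servo_tool:
  moves:
    - {"jaw": 1, "dx": 0.001, "dy": -0.0002, "dz": 0.0006, "roll": 0}
    - {"jaw": 1, "dx": 0.001, "dy": -0.0002, "dz": 0.0006, "roll": 0}
    - {"jaw": 1, "dx": 0.001, "dy": -0.0002, "dz": 0.0006, "roll": 0}
    - {"jaw": 1, "dx": 0.001, "dy": -0.0002, "dz": 0.0006, "roll": 0}
    - {"jaw": 1, "dx": 0.001, "dy": -0.0002, "dz": 0.0006, "roll": 0}
    - {"jaw": 1, "dx": 0.001, "dy": -0.0002, "dz": 0.0006, "roll": 0}
    - {"jaw": 1, "dx": 0, "dy": 0, "dz": 0.0006, "roll": 0}
    - {"jaw": 1, "dx": 0, "dy": 0, "dz": 0.0006, "roll": 0}
    - {"jaw": 1, "dx": 0, "dy": 0, "dz": 0, "roll": 0}
    - {"jaw": 1, "dx": 0, "dy": 0, "dz": 0, "roll": 0}

```text
t: 30.35
eef_pos: [0.6171, 0.0763, 0.0105]
ee_rot: [-3.136, -0.01, 2.898]
force: [-15.0, 2.6, -1.7]
width: 0.0876
gripper_force: 0.0
```

```bash
python3 m.py|grep -v small
```

```text
30.35 [-0.07782197  0.1026343 ] 0.010507215975746838 [-15.    2.6  -1.7]
top large 1251 996 xface0,lean,skew [-0.066  0.315  0.004] min/max [[-0.063, 0.007, 0.005], [0.035, 0.208, 0.302]]
scene large 1602 1171 xface0,lean,skew [-0.066  0.321  0.012] min/max [[-0.066, 0.009, 0.0], [0.036, 0.218, 0.293]]
```

The large board is at 0.32 rad, so I'll retreat well clear.

>>> servo_tool:
  moves:
    - {"jaw": 1, "dx": -0.005, "dy": 0.0012, "dz": 0, "roll": 0}
    - {"jaw": 1, "dx": -0.02, "dy": 0.005, "dz": 0, "roll": 0}
    - {"jaw": 1, "dx": -0.03, "dy": 0.007, "dz": 0, "roll": 0}
    - {"jaw": 1, "dx": -0.03, "dy": 0.007, "dz": 0.02, "roll": 0}
    - {"jaw": 1, "dx": -0.03, "dy": 0.007, "dz": 0.04, "roll": 0}
    - {"jaw": 1, "dx": -0.03, "dy": 0.007, "dz": 0.04, "roll": 0}
    - {"jaw": 1, "dx": -0.01, "dy": 0.003, "dz": 0.04, "roll": 0}
    - {"jaw": 1, "dx": 0, "dy": 0, "dz": 0.03, "roll": 0}
    - {"jaw": 1, "dx": 0, "dy": 0, "dz": 0, "roll": 0}
    - {"jaw": 1, "dx": 0, "dy": 0, "dz": 0, "roll": 0}

```text
t: 31.7
eef_pos: [0.4682, 0.1147, 0.1831]
ee_rot: [3.141, 0.0, 2.9]
force: [0.8, -0.3, 0.5]
width: 0.0877
gripper_force: 0.0
```

```bash
python3 m.py 9
```

```text
31.7 [-0.23156522  0.10420837] 0.18313123629192748 [ 0.8 -0.3  0.5]
top small 1926 1752 xface0,lean,skew [-0.062  0.287  0.003] min/max [[-0.061, -0.189, 0.003], [0.017, -0.039, 0.255]]
top large 3123 2777 xface0,lean,skew [-0.066  0.314  0.001] min/max [[-0.066, 0.007, 0.002], [0.036, 0.208, 0.299]]
scene small 690 582 xface0,lean,skew [-0.062  0.293  0.023] min/max [[-0.061, -0.184, 0.0], [0.019, -0.026, 0.246]]
scene large 1710 1295 xface0,lean,skew [-0.066  0.319  0.012] min/max [[-0.066, 0.01, 0.001], [0.036, 0.217, 0.293]]
```

View pics/scene9.png

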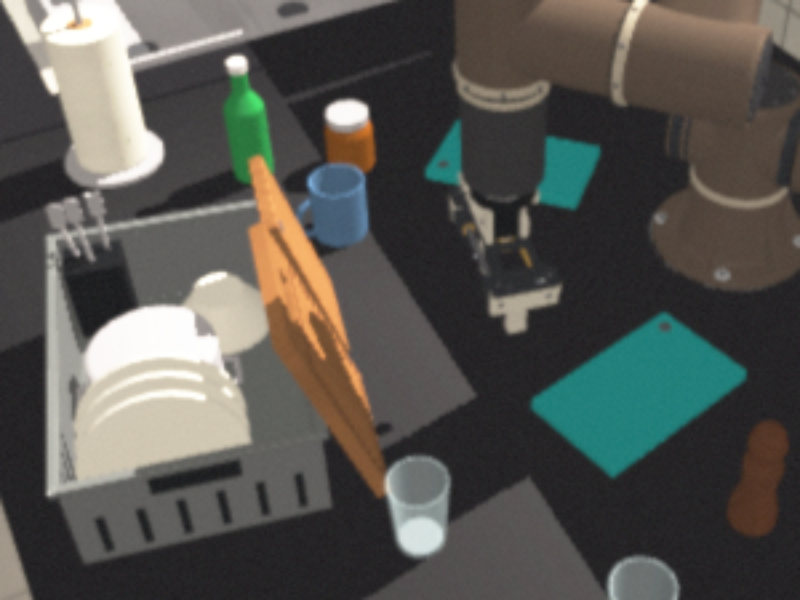

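Both boards stand steep and square on the rim, at about 0.29 and 0.32 rad. The tumbler at (418,505) and the mug at (337,205) look undisturbed, and the hand is clear.

```bash
python3 -c "
from station import *
print(job_done())"
```

```text
the job is handed in; nothing more can be done
None
```

I stood both boards up against the drainer's rim and handed the job in at about 32 s: the small board leans about 0.29 rad and the large one about 0.32 rad, both square to the drainer with lower edges on the worktop; the fingertips couldn't get either board below about 0.4 rad, so the gripper's body did the last of the pushing, with at most about 33 N at the wrist; nothing else looked moved, and the hand is clear.

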